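# Roll a printer roller into the sprung saddle of a service bench and try its spring

### The job

Roll the loose printer roller along the service bench by gently pushing its side until it drops into the dark sprung saddle, and keep pushing lightly until you feel its far lip firmly stop it: do not lift it, let it run away, or force it over that lip into the tray. Then back off, and press gently down on top of the roller until the saddle has sunk well over half its travel, without ramming it, let it come back up, and leave the roller lying in the saddle. Leave the other things on the desk alone.

Things in the scene. Friction and masses are not known exactly. Their poses are not given: they have to be found in the camera images.
- bench: Fixed open-topped aluminium service bench, 316 mm long, 182 wide. Origin: on the table, centre of its width, 150 mm ahead of the deck's open near end. Its x axis is the rolling direction (deck to saddle to tray), y lies along the roller, z is up. Side walls 6 mm thick, tops at z = 40 mm, inner faces at y = +-85 mm; end wall beyond the tray as high.
- bench_deck (a point): Middle of the flat deck's top: bench x = -80, y = 0, z = 30 mm; axes as the bench. The deck runs from bench x = -150 (open end, no wall) to -10 mm and goes on at z = 29.5 mm as far as the saddle.
- bench_mid (a point): Nominal middle of the saddle's trough, at deck height: bench x = 55, y = 0, z = 30 mm; fixed to the bench. The real saddle is clamped anywhere from 20 mm before to 20 mm after this along x, differently every time and not measured: it must be felt (or seen). It does not shift along x at the forces allowed.
- saddle (a joint): Dark steel saddle across the bench: near lip 8 mm long in x, top at z = 29 mm; trough 28 mm wide in x, floor at z = 23.5; far lip 8 mm long, top at z = 33.5. Value: how far it is pressed down on its springs, m: 0 up, 0.009 right down. Under the resting roller it is within 1 mm of 0. Pressing on the roller: moves from about 2 N, half down at 6, right down at 10.
- bench_tray (a point): Middle of the catch tray's end behind the saddle: bench x = 130, y = 0, z = 10 mm (its floor). A roller that falls in here has overrun and cannot be brought back.
- roller: Loose dark rubber-coated roller, 40 mm across, 116 long, hard and smooth, steel shaft ends to 144 overall, about 0.3 to 0.46 kg. Origin: its centre; y axis along its length. Starts on the deck (centre at z = 50 mm), up to 7 degrees askew. In the trough its centre is at z = 43 to 43.5. Rolls at under 2 N; the far lip stops it and the push rises to several N. Over 15 N from the fingers damages it.
- screwdriver: loose screwdriver lying beside the bench; to be left alone.
- tape: loose cardboard tape ring, 90 mm across, 24 high, flat beside the bench; to be left alone.
- gear: loose white plastic gear with a hub, 38 mm across, 22 high, beside the bench; to be left alone.
- mug: loose white mug, 95 mm high, well to the left; to be left alone.
- carton: loose small cardboard box, 110 x 80 x 60 mm, to the right; to be left alone.
- mouse: loose black computer mouse, 100 x 60 x 26 mm, to the right; to be left alone.
- stapler: loose stapler, 130 mm long, 44 high, to the left, far side; to be left alone.
There are look-alikes about, which are no part of the job. What is shaped like the roller but purple or yellow is not meant.

How it is judged:
On the way, in this order (a step that is already met when the one before it is completed fails the run):
1. the roller lies in the saddle's trough and is pushed by the fingers with at least 1.5 N against its far lip, which stops it (z of roller in the frame of bench between 0.0395 and 0.046 m and x of roller in the frame of bench between 0.02 and 0.095 m and angle between the y axis of roller and the y axis of bench, either way round below 0.06 rad and linear speed of roller below 0.02 m/s and value of joint saddle below 0.0025 m and contact force between the fingers and roller above 1.5 N), for 0.1 s.
2. let go, the roller lies still in the trough with the saddle up (z of roller in the frame of bench between 0.0395 and 0.046 m and x of roller in the frame of bench between 0.02 and 0.095 m and angle between the y axis of roller and the y axis of bench, either way round below 0.06 rad and linear speed of roller below 0.02 m/s and value of joint saddle below 0.0025 m and contact force between the fingers and roller below 0.1 N), for 0.3 s.
3. pressed on top of the roller, the saddle goes down at least 5 mm of its 9 (value of joint saddle above 0.005 m and contact force between the fingers and roller above 2 N and z of roller in the frame of bench between 0.032 and 0.0415 m), for 0.1 s.
At the end, for the whole second after the job is handed in: The roller lies at rest and released in the saddle's trough (its centre 39.5 to 46 mm above the table and between 20 and 95 mm along the bench's x, square to the bench within 0.06 rad), and the saddle is back up (pressed less than 2.5 mm) (z of roller in the frame of bench between 0.0395 and 0.046 m and x of roller in the frame of bench between 0.02 and 0.095 m and angle between the y axis of roller and the y axis of bench, either way round below 0.06 rad and linear speed of roller below 0.02 m/s and value of joint saddle below 0.0025 m); the robot touches nothing.
It fails at once if the roller is pushed or pressed with more than 15 N (contact force between the fingers and roller above 15 N).
It fails at once if the roller is lifted more than 12 mm off the deck (z of roller in the frame of bench above 0.062 m).
It fails at once if the roller runs away (faster than 0.25 m/s) (linear speed of roller above 0.25 m/s).
It fails at once if the roller is forced over the far lip or falls off the bench (z of roller in the frame of bench below 0.03 m or x of roller in the frame of bench above 0.1 m).
It fails at once if another thing on the desk is moved by more than 20 mm (distance of any of screwdriver, tape, gear, mug, carton, mouse, stapler from where it was at the start of the episode above 0.02 m).
It also fails if it takes over 64 s, if anything falls off the work surface, if the arm or the gripper's body presses on something with over 40 N, if the wrist force passes 120 N, or if a joint passes its speed limit or range.

### The arm

A 6-joint arm with a two-finger parallel gripper is mounted at the origin on the work surface. World frame = base frame: x ahead of the robot, y to its left, z up, the work surface at z = 0. Lengths are in m, angles in rad, forces in N, time in s.
With the tool pointing down it reaches from about 0.275 to 0.75 m from the base axis. Payload 10.2 kg.
Tool frame: the origin (TCP) lies at the centre of the arm's flange, where the gripper is bolted on; the fingertips stand 173 mm ahead of it and the grasp point (between the pads) lies 155 mm ahead of it (ctrl.pinch_z is the distance from the TCP to the grasp point, in m); z points along the fingers, y is the line along which they close (so a half turn about z gives the same grasp; the last joint's range is limited). The gripper opens to 85 mm and grips with 20 to 120 N. Pads are 22 mm wide; open, the fingers measure 114 mm over their backs; the gripper's body (76 mm by 85 mm) begins 54 mm behind the grasp point. The pads swing forward as they close: fully open they stand 13 mm farther back than shut.
Start: joints at [1.01, 0.313, 1.498, -0, 1.331, -0.223], TCP at [0.174, 0.495, 0.405] pointing down, gripper open.
Joint ranges: [-2.94, 2.94], [-0.97, 2.17], [0.19, 2.56], [-1.23, 4.37], [0.02, 3.11], [-2.88, 2.88]. Speed limits (rad/s): [2.39, 2.39, 3.01, 3.14, 3.14, 3.14].

### API

Orientations are given as [roll, pitch, yaw] about the fixed x, y, z axes, in that order (R = Rz(yaw) Ry(pitch) Rx(roll)).
In Python, from cell import ctrl, read_camera gives the robot as it stands.
- The arm moves only by the shell command python3 -m inch 'ROWS' [OPENING] [FORCE]. ROWS is JSON, one flat list of numbers, 6 for each row, row after row: the shift along the tool's x, y, z in mm, then the turn, a rotation vector about the tool's x, y, z in rad. A call has 1 to 20 rows; each row is the pose to reach, as a shift and turn from the pose commanded when the call began, along the tool's axes at that moment; what a row does not reach only later rows make up. A row lasts 1/10 s, in which the tool goes at most 50 mm and 8.59 degrees, less where a joint would pass 70% of its speed; a pose out of reach is approached as far as the arm can. A call with a gripper value outside its range is refused whole. OPENING is the finger opening in mm, from 0 to 85.4, set as the call begins (- or left out, the last holds). The fingers move at their own pace and stop on an object; FORCE is the grip in N (left out, the last holds). Time passes only in rows, so rows that repeat a pose let the fingers close. It gives the time, the measured TCP pose, the force, the opening and the grip force at its end, in the units of the state.
- ctrl.sense(): the state, without advancing time (a new reading comes with each control period).
- read_camera(name): name is "scene" or "top" or "wrist"; returns a dict with "color" (400x640x3 uint8, blue, green, red), "mtx" (3x3 intrinsics, pixels), "rvec" (rotation vector, rad) and "tvec" (3), from world to camera coordinates, as OpenCV has them. Camera axes: x right, y down, z forward; pixel columns grow to the right and rows downward; lengths in m; the calibration is good to about 2 mm. A picture is of the moment at which its call begins. There is no depth.
- ctrl.close_job(): hands the job in; it is judged then, once.
The state is a dict: "time": time; "q": joint angles; "qd": joint speeds; "joint_efforts": joint torques, N m; "position": TCP position; "orientation": TCP orientation; "wrist_force": force on the tool from outside, world axes, zero at the start; "torque": the same for the moment, N m; "grip_width": finger opening in m; "finger_force": force on a finger pad.
Only numpy, scipy, OpenCV 4.12 (cv2) and the standard library are available. Lean on these libraries where they do the work, as an engineer would, in place of code of your own. Each camera call takes 0.05 s, during which the arm holds its last target. There are 200 camera calls.

## Working session

There is one attempt and no reset: what is moved stays moved. The work goes in short steps, Python scripts to look and compute and a shell command to move; the robot and the scene stay as the last step left them, time stands still between calls to the robot, and variables do not carry over. Pictures are saved under pics/ and viewed, at most 10 in all, crops included, and the job is handed in when it is done.

```bash
mkdir -p pics; ls
python3 - <<'E'
from cell import ctrl, read_camera
import cv2,numpy as np
for n in("top","scene"):
    c=read_camera(n); cv2.imwrite(f"pics/{n}0.png",c["color"]); print(n,c["mtx"].tolist(),c["rvec"],c["tvec"])
print(ctrl.sense())
E
```

```text
pics
top [[429.49759464583684, 0.0, 315.05649801101], [0.0, 429.49759464583684, 201.7460356444695], [0.0, 0.0, 1.0]] [ 2.14519414 -2.14536349  0.19167338] [0.00769063 0.5627585  1.23570324]
scene [[482.8972902974853, 0.0, 323.037283546906], [0.0, 482.8972902974853, 201.23751511654876], [0.0, 0.0, 1.0]] [ 2.10382479  1.37880111 -0.49120084] [-0.25669032 -0.34245509  1.70641317]
{'time': 0.1, 'q': array([ 1.00961882e+00,  3.13414082e-01,  1.49835225e+00,  3.01665431e-05,
        1.33098024e+00, -2.23385392e-01]), 'qd': array([ 8.07893952e-05, -2.68206468e-03, -1.41497507e-03, -1.46013123e-03,
        5.45196276e-04, -1.16598508e-03]), 'joint_efforts': array([ 3.17112783e-03, -4.12893176e+01, -2.60146379e+01, -1.29190748e-04,
        2.98962295e-03, -4.22239532e-05]), 'position': array([0.17397561, 0.49530888, 0.40418527]), 'orientation': array([-3.14047390e+00, -2.84196751e-04,  2.80379320e+00]), 'wrist_force': array([ 0.32097264, -0.50064933,  0.5576236 ]), 'torque': array([-0.02915573, -0.02851482, -0.04609895]), 'finger_force': 0.0, 'grip_width': 0.08560891230094134}
```

View pics/top0.png

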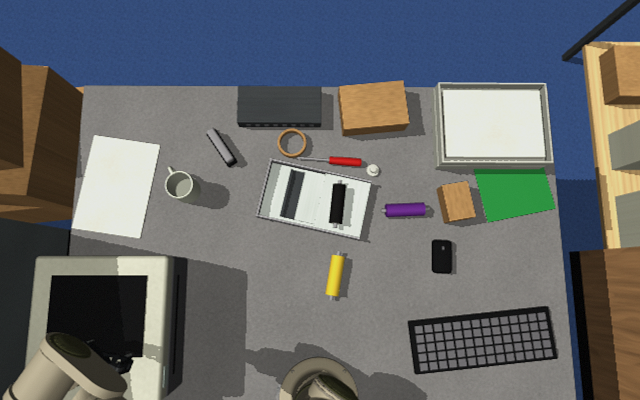

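View pics/scene0.png

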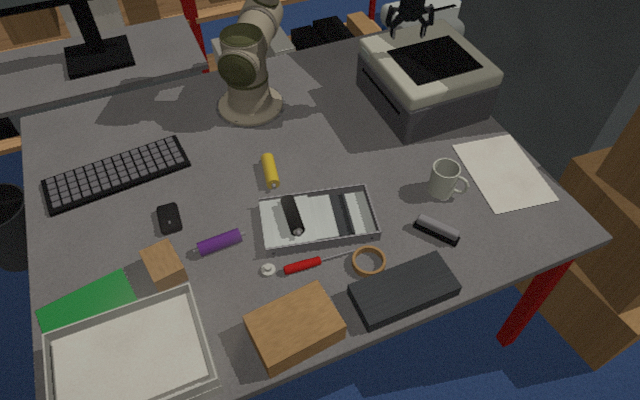

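Candidates shaped like the roller, in the top view: black (338,203) on the bench, purple (406,210) and yellow (336,276) off it. The black one is dark rubber and lies on the deck, so it fits. I'll confirm it in an enlarged crop.

```bash
cat > h.py <<'E'
import cv2,numpy as np
from cell import ctrl, read_camera
def ray(c,uv,z):
    R=cv2.Rodrigues(np.array(c["rvec"],float))[0];t=np.array(c["tvec"],float).ravel()
    p=cv2.undistortPoints(np.array(uv,float).reshape(-1,1,2),np.array(c["mtx"]),None).reshape(-1,2)
    d=np.c_[p,np.ones(len(p))]@R; o=-R.T@t
    return o+d*((z-o[2])/d[:,2])[:,None]
E
python3 - <<'E'
from h import *
c=read_camera("top"); im=c["color"]
a=im[150:250,250:383]; cv2.imwrite("pics/crop.png",cv2.resize(a,None,fx=6,fy=6,interpolation=cv2.INTER_CUBIC))
g=im.max(2); m=np.zeros_like(g); m[150:250,250:383]=(g[150:250,250:383]<60)*255
n,l,s,ce=cv2.connectedComponentsWithStats(m)
for i in range(1,n):
    if s[i,4]>100:
        r=cv2.minAreaRect(np.argwhere(l==i)[:,::-1].astype(np.float32)); print(s[i],ce[i],r, cv2.boxPoints(r).tolist())
E
```

```text
[281 170  15  47 195] [289.18974359 192.53333333] ((288.9226379394531, 193.22555541992188), (5.051275730133057, 46.583984375), 13.736268043518066) [[280.9384765625, 215.2516632080078], [292.0, 170.00001525878906], [296.90679931640625, 171.19944763183594], [285.84527587890625, 216.4510955810547]]
[329 184  17  40 482] [337.13070539 203.17427386] ((337.1109619140625, 203.19589233398438), (12.405147552490234, 38.99508285522461), 6.009005546569824) [[328.9013671875, 221.93698120117188], [332.98358154296875, 183.15615844726562], [345.320556640625, 184.45480346679688], [341.23834228515625, 223.23562622070312]]
```

View pics/crop.png

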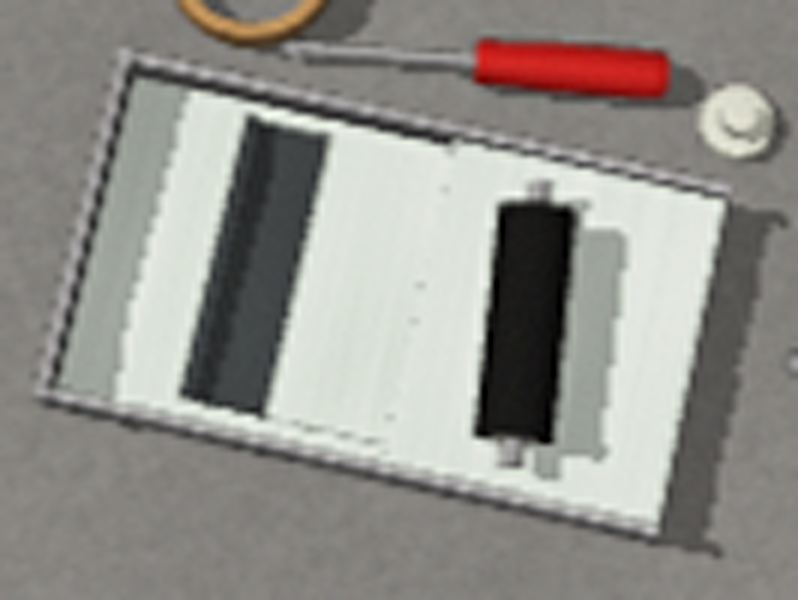

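The crop shows the black roller (crop 525,320, so about 337.5,203 px) on the white deck. The open end is on the right, and the dark saddle at crop (255,265) is on the left with the tray behind it. Wall-top corners in the crop are (122,57), (45,400), (728,190) and (658,532).

Run:
```python
from h import *
c=read_camera("top")
f=lambda l:np.array(l,float)/6+[249.6,149.6]
P=ray(c,f([[122,57],[45,400],[728,190],[658,532]]),.04)
print(P.round(4)); TL,BL,TR,BR=P
far=(TL+BL)/2; near=(TR+BR)/2
d=(TL-TR)+(BL-BR); a=np.arctan2(d[1],d[0]); w=(TL-BL)+(TR-BR); a2=np.arctan2(w[1],w[0])
print("len",np.linalg.norm(far-near),"wid",np.linalg.norm(TL-BL),np.linalg.norm(TR-BR),"yaw",a,a2+np.pi/2)
yaw=np.arctan2(*( (d/np.linalg.norm(d)+np.array([-w[1],w[0],0])/np.linalg.norm(w))[[1,0]]))
ux=np.array([np.cos(yaw),np.sin(yaw),0]);uy=np.array([-ux[1],ux[0],0])
O=(far+near)/2-ux*0.008; O[2]=0
print("O",O,"yaw",yaw)
B=lambda p:np.c_[(p-O)@ux,(p-O)@uy,p[:,2]].round(4)
print("saddle",B(ray(c,f([[250,118],[328,135],[183,395],[264,413],[275,125],[208,400]]),.03)))
print("far",B(ray(c,f([[250,118],[183,395]]),.0335)))
r=ray(c,[[337.1,203.2]],.05); print("roller",r,B(r))
e=ray(c,np.array([[540,188],[512,455]])/6+[249.6,149.6],.05); print("shaft",B(e),np.linalg.norm(e[0]-e[1]))
np.savez("b.npz",O=O,yaw=yaw)
```

```text
[[ 0.6947  0.1445  0.04  ]
 [ 0.5197  0.1799  0.04  ]
 [ 0.6266 -0.1616  0.04  ]
 [ 0.4543 -0.1232  0.04  ]]
len 0.31181767776765357 wid 0.17860390001509732 0.17657689583454547 yaw 1.3550596964105779 1.3613105799717695
O [0.57214836 0.00208336 0.        ] yaw 1.3581851381911738
saddle [[ 0.0958 -0.075   0.03  ]
 [ 0.0551 -0.0748  0.03  ]
 [ 0.0975  0.0708  0.03  ]
 [ 0.056   0.0711  0.03  ]
 [ 0.0826 -0.0741  0.03  ]
 [ 0.0847  0.0706  0.03  ]]
far [[ 0.0955 -0.0742  0.0335]
 [ 0.0972  0.0712  0.0335]]
roller [[ 0.55771259 -0.05780671  0.05      ]] [[-0.0616  0.0015  0.05  ]]
shaft [[-0.0553 -0.0663  0.05  ]
 [-0.0687  0.0678  0.05  ]] 0.13483998518771148
```

```bash
python3 -m inch '[-553,-450,104,0,0,1.446,-553,-450,104,0,0,1.446,-553,-450,104,0,0,1.446,-553,-450,104,0,0,1.446,-553,-450,104,0,0,1.446,-553,-450,104,0,0,1.446,-553,-450,104,0,0,1.446,-553,-450,104,0,0,1.446,-553,-450,104,0,0,1.446,-553,-450,104,0,0,1.446,-553,-450,104,0,0,1.446,-553,-450,104,0,0,1.446,-553,-450,104,0,0,1.446,-553,-450,104,0,0,1.446,-553,-450,104,0,0,1.446,-553,-450,104,0,0,1.446,-553,-450,104,0,0,1.446,-553,-450,104,0,0,1.446,-553,-450,104,0,0,1.446,-553,-450,104,0,0,1.446]'
cat >> h.py <<'E'
b=np.load("b.npz");O=b["O"];yaw=float(b["yaw"])
def where(verbose=True):
    s=ctrl.sense();p=s["position"]-O;c,n=np.cos(yaw),np.sin(yaw)
    w=s["wrist_force"]
    print("t",round(s["time"],2),"bench mm",(np.array([c*p[0]+n*p[1],-n*p[0]+c*p[1],p[2]])*1e3).round(1),"yawerr",round(s["orientation"][2]-yaw,4),"rp",s["orientation"][:2].round(4),
     "F bench",np.array([c*w[0]+n*w[1],-n*w[0]+c*w[1],w[2]]).round(2),"grip",s["grip_width"].round(4))
E
python3 - <<'E'
from h import *
where()
c=read_camera("wrist"); cv2.imwrite("pics/w1.png",c["color"])
c=read_camera("top"); cv2.imwrite("pics/t1.png",c["color"])
E
```

```text
time: 2.2
position: [0.5465, -0.1118, 0.3011]
orientation: [3.141, 0.0, 1.359]
wrist_force: [-0.2, -0.6, 0.5]
grip_width: 0.0854
finger_force: 0.0Traceback (most recent call last):
  File "<stdin>", line 2, in <module>
  File "h.py", line 13, in where
    "F bench",np.array([c*w[0]+n*w[1],-n*w[0]+c*w[1],w[2]]).round(2),"grip",s["grip_width"].round(4))
                                                                            ^^^^^^^^^^^^^^^^^^^^^
AttributeError: 'float' object has no attribute 'round'
```

```bash
sed -i 's/s\["grip_width"\].round(4)/round(s["grip_width"],4)/' h.py
python3 - <<'E'
from h import *
where()
c=read_camera("wrist"); im=c["color"].copy(); cv2.imwrite("pics/w1.png",im)
R=cv2.Rodrigues(np.array(c["rvec"],float))[0];ux=np.array([np.cos(yaw),np.sin(yaw)]);uy=np.array([-ux[1],ux[0]])
def B2p(x,y,z): 
    w=np.r_[O[:2]+ux*x+uy*y,z]; return cv2.projectPoints(w.reshape(1,1,3),np.array(c["rvec"],float),np.array(c["tvec"],float),np.array(c["mtx"]),None)[0].ravel().round(1)
for q in [(-.15,.085,.04),(-.15,-.085,.04),(.16,.085,.04),(.16,-.085,.04),(-.062,0,.05),(.075,0,.03)]: print(q,B2p(*q))
E
```

```text
t 2.2 bench mm [-116.7    1.1  301.1] yawerr 0.0006 rp [3.1412e+00 1.0000e-04] F bench [-0.59  0.1   0.55] grip 0.0854
(-0.15, 0.085, 0.04) [198.6 250.5]
(-0.15, -0.085, 0.04) [435.  250.6]
(0.16, 0.085, 0.04) [ 139.2 -353.2]
(0.16, -0.085, 0.04) [ 498.  -352.2]
(-0.062, 0, 0.05) [317.4 126.7]
(0.075, 0, 0.03) [ 317.8 -121.4]
```

View pics/w1.png

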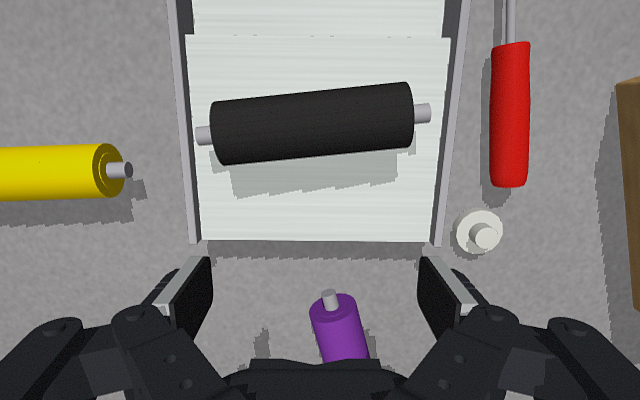

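The wrist view shows the roller skewed about 5° (shaft ends at (203,135) and (423,113)) and centred between the walls. The fingers line up with the bench. I'll descend behind the roller.

```bash
python3 -m inch '[0,0,30,0,0,0,0,0,60,0,0,0,0,0,80,0,0,0,0,0,84,0,0,0,0,0,84,0,0,0,0,0,84,0,0,0]'
python3 - <<'E'
from h import *
where()
c=read_camera("scene"); im=c["color"]; cv2.imwrite("pics/s2.png",cv2.resize(im[160:270,230:400],None,fx=4.5,fy=4.5,interpolation=cv2.INTER_CUBIC))
E
```

```text
time: 2.85
position: [0.547, -0.1125, 0.2179]
orientation: [3.14, 0.0, 1.358]
wrist_force: [0.2, 0.9, -0.1]
grip_width: 0.0854
finger_force: 0.0
t 2.85 bench mm [-117.3    0.4  217.9] yawerr -0.0002 rp [3.1396e+00 4.0000e-04] F bench [ 0.89  0.02 -0.1 ] grip 0.0854
```

View pics/s2.png

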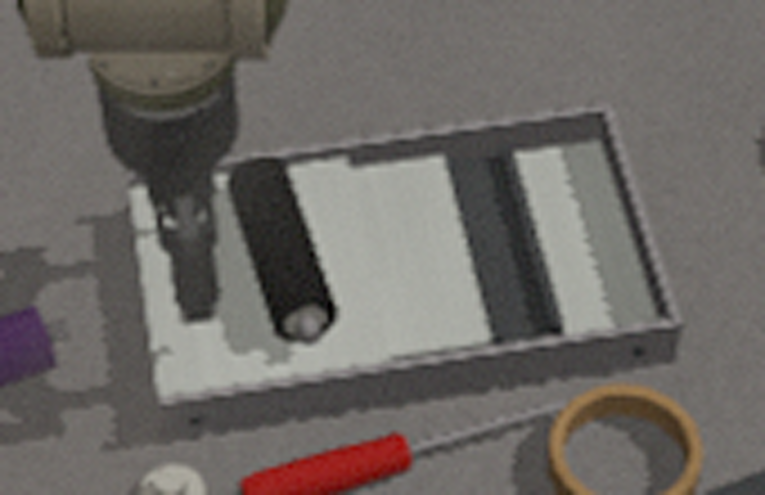

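The fingers (crop 195,310) stand on the deck side behind the roller, clear of it and of the walls. I'll lower them to touch the deck and find the tip height.

```bash
for i in 1; do :; done; python3 -m inch '[0,0,2,0,0,0,0,0,4,0,0,0,0,0,6,0,0,0,0,0,6,0,0,0]'; python3 -m inch '[0,0,1,0,0,0,0,0,2,0,0,0,0,0,3,0,0,0,0,0,3,0,0,0]'
```

```text
time: 3.3
position: [0.5465, -0.1125, 0.2105]
orientation: [-3.141, -0.0, 1.358]
wrist_force: [0.8, -0.4, -0.6]
grip_width: 0.0855
finger_force: 0.0
time: 3.7
position: [0.5466, -0.1125, 0.2075]
orientation: [-3.141, -0.0, 1.358]
wrist_force: [-0.1, 0.3, 0.2]
grip_width: 0.0853
finger_force: 0.0
```

```bash
python3 -m inch '[0,0,1,0,0,0,0,0,2,0,0,0,0,0,3,0,0,0,0,0,3,0,0,0]'; python3 -m inch '[0,0,1,0,0,0,0,0,2,0,0,0,0,0,2,0,0,0]'
```

```text
time: 4.1
position: [0.5466, -0.1125, 0.2045]
orientation: [-3.141, -0.0, 1.358]
wrist_force: [-0.2, 0.8, -0.5]
grip_width: 0.0856
finger_force: 0.0
time: 4.4
position: [0.5466, -0.1125, 0.2025]
orientation: [-3.141, -0.0, 1.358]
wrist_force: [0.5, 0.6, -0.5]
grip_width: 0.0855
finger_force: 0.0
```

```bash
python3 -m inch '[0,0,1,0,0,0,0,0,3,0,0,0,0,0,5,0,0,0,0,0,6.5,0,0,0,0,0,6.5,0,0,0]'; python3 -m inch '[2,0,0,0,0,0,4,0,0,0,0,0,6,0,0,0,0,0,8,0,0,0,0,0,10,0,0,0,0,0,12,0,0,0,0,0,14,0,0,0,0,0,16,0,0,0,0,0,18,0,0,0,0,0,20,0,0,0,0,0,22,0,0,0,0,0,24,0,0,0,0,0,26,0,0,0,0,0,28,0,0,0,0,0,30,0,0,0,0,0,32,0,0,0,0,0,34,0,0,0,0,0,36,0,0,0,0,0,38,0,0,0,0,0,40,0,0,0,0,0]'
python3 - <<'E'
from h import *
where()
c=read_camera("wrist"); cv2.imwrite("pics/w2.png",c["color"])
where()
E
```

```text
time: 4.9
position: [0.5466, -0.1125, 0.1959]
orientation: [-3.141, -0.0, 1.358]
wrist_force: [-0.0, -0.4, -0.3]
grip_width: 0.0855
finger_force: 0.0
time: 6.9
position: [0.5551, -0.0733, 0.1962]
orientation: [-3.142, -0.0, 1.358]
wrist_force: [0.3, -0.7, -0.1]
grip_width: 0.0855
finger_force: 0.1
t 6.9 bench mm [-77.2   0.8 196.2] yawerr -0.0004 rp [-3.1416 -0.    ] F bench [-0.64 -0.43 -0.06] grip 0.0855
t 6.95 bench mm [-77.    0.8 196.2] yawerr -0.0002 rp [ 3.1415e+00 -1.0000e-04] F bench [ 0.07 -0.05 -0.61] grip 0.0856
```

View pics/w2.png

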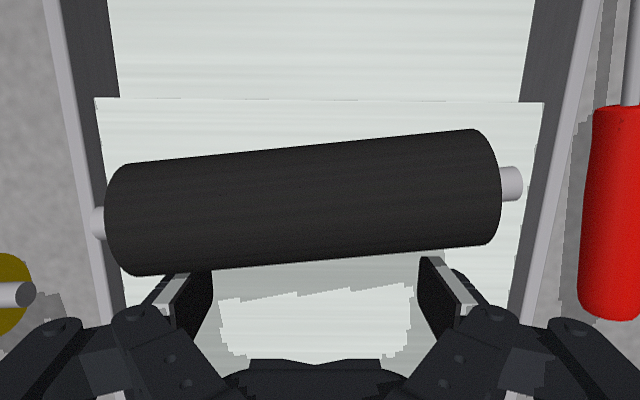

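The left finger (190,270) has just reached the roller, which is still skewed, and the right finger will follow. I'll keep pushing slowly.

```bash
python3 -m inch '[2,0,0,0,0,0,4,0,0,0,0,0,6,0,0,0,0,0,8,0,0,0,0,0,10,0,0,0,0,0,12,0,0,0,0,0,14,0,0,0,0,0,16,0,0,0,0,0,18,0,0,0,0,0,20,0,0,0,0,0,22,0,0,0,0,0,24,0,0,0,0,0,26,0,0,0,0,0,28,0,0,0,0,0,30,0,0,0,0,0,32,0,0,0,0,0,34,0,0,0,0,0,36,0,0,0,0,0,38,0,0,0,0,0,40,0,0,0,0,0]'
python3 - <<'E'
from h import *
where()
c=read_camera("wrist"); cv2.imwrite("pics/w3.png",c["color"])
where()
E
```

```text
time: 8.95
position: [0.5636, -0.0341, 0.1962]
orientation: [-3.142, -0.0, 1.358]
wrist_force: [-0.8, -1.0, -0.1]
grip_width: 0.0853
finger_force: 0.0
t 8.95 bench mm [-37.2   0.8 196.2] yawerr -0.0004 rp [-3.1415 -0.    ] F bench [-1.11  0.57 -0.05] grip 0.0853
t 9.0 bench mm [-37.    0.8 196.2] yawerr -0.0002 rp [-3.1416e+00 -1.0000e-04] F bench [ 0.4  -0.38  0.41] grip 0.0852
```

View pics/w3.png

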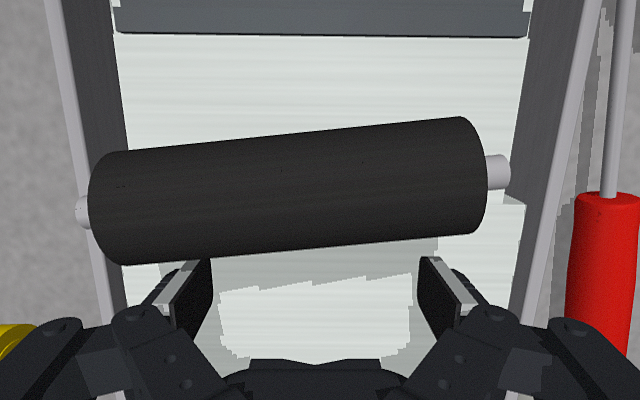

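The roller rolls ahead but keeps its skew: shaft ends are at (78,213) and (511,172), so it is drifting left. I'll measure it, then square it by straddling it diagonally with the open fingers and turning the tool.

Run:
```python
from h import *
where()
c=read_camera("wrist"); cv2.imwrite("pics/w3b.png",c["color"])
print(cv2.absdiff(c["color"],cv2.imread("pics/w3.png")).mean())
e=ray(c,[[77,213],[511,171]],.05)-O; cs,n=np.cos(yaw),np.sin(yaw)
b=np.c_[cs*e[:,0]+n*e[:,1],-n*e[:,0]+cs*e[:,1]]; print(b,b.mean(0),"len",np.linalg.norm(b[0]-b[1]),"skew",np.arctan2(b[1,0]-b[0,0],b[0,1]-b[1,1]))
f=ray(c,[[320,36],[320,5]],.029)-O; print("near lip x",cs*f[:,0]+n*f[:,1])
```

```text
t 9.0 bench mm [-37.    0.8 196.2] yawerr -0.0002 rp [-3.1416e+00 -1.0000e-04] F bench [ 0.4  -0.38  0.41] grip 0.0852
6.562385416666666
[[-0.00453493  0.08412367]
 [ 0.01031162 -0.06450209]] [0.00288834 0.00981079] len 0.14936544456169254 skew 0.099561898487433
near lip x [0.05537635 0.06534147]
```

```bash
python3 -m inch '[0,0,-30,0,0,0,0,0,-60,0,0,0,0,0,-90,0,0,0,10,-2,-90,0,0,-0.14,20,-4,-90,0,0,-0.28,30,-6,-90,0,0,-0.42,40,-9,-90,0,0,-0.56,40,-9,-90,0,0,-0.70,40,-9,-90,0,0,-0.84,40,-9,-90,0,0,-0.98,40,-9,-90,0,0,-1.01,40,-9,-90,0,0,-1.01]'
python3 - <<'E'
from h import *
where()
for n in("wrist","top"):
    c=read_camera(n); print(n,c["rvec"],c["tvec"]);cv2.imwrite(f"pics/{n}4.png",c["color"])
a=cv2.imread("pics/wrist4.png");b=cv2.imread("pics/top4.png")[140:260,240:390]
cv2.imwrite("pics/both4.png",np.hstack([cv2.resize(a,(400,250)),cv2.resize(b,(312,250))]))
E
```

```text
time: 10.25
position: [0.5632, 0.0067, 0.2862]
orientation: [-3.141, -0.0, 2.368]
wrist_force: [-0.7, 0.0, -0.5]
grip_width: 0.0856
finger_force: 0.0
t 10.25 bench mm [  2.6   9.8 286.2] yawerr 1.0097 rp [-3.1415 -0.    ] F bench [-0.1   0.68 -0.55] grip 0.0856
wrist [-2.65546715 -1.11860245 -0.15782181] [-0.39800044 -0.38517422  0.15437609]
top [ 2.14519414 -2.14536349  0.19167338] [0.00769063 0.5627585  1.23570324]
```

View pics/both4.png

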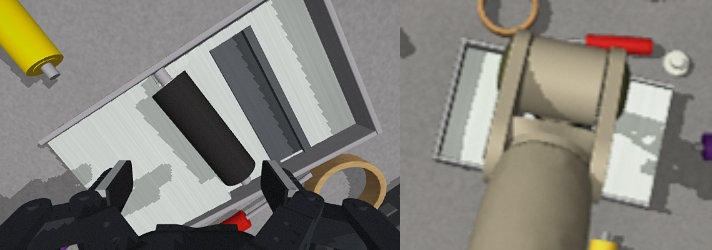

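The roller sits on the deck, between the finger tips and just short of the dark saddle. In the full wrist image its shaft ends are near (252,117) and (398,292).

Run:
```python
from h import *
c=read_camera("wrist"); im=c["color"]; cv2.imwrite("pics/w5.png",im)
hsv=im.max(2); m=((hsv<62)*255).astype(np.uint8); m[270:]=0
n,l,s,ce=cv2.connectedComponentsWithStats(m)
cs,nn=np.cos(yaw),np.sin(yaw)
def B(uv,z):
    e=ray(c,uv,z)-O; return np.c_[cs*e[:,0]+nn*e[:,1],-nn*e[:,0]+cs*e[:,1]].round(4)
for i in range(1,n):
    if s[i,4]>3000:
        r=cv2.minAreaRect(np.argwhere(l==i)[:,::-1].astype(np.float32)); print(s[i],B([ce[i]],.05),B(cv2.boxPoints(r),.05).tolist())
b=B([[252,117],[398,292]],.05); print(b,b.mean(0),np.linalg.norm(b[0]-b[1]))
```

```text
[  243   113   165   157 11081] [[0.0136 0.0176]] [[-0.0124, 0.0667], [0.027, 0.0704], [0.0413, -0.0499], [-0.0029, -0.0586]]
[[ 0.0049  0.0812]
 [ 0.0219 -0.0634]] [0.0134 0.0089] 0.14559587906256138
```

View pics/w5.png

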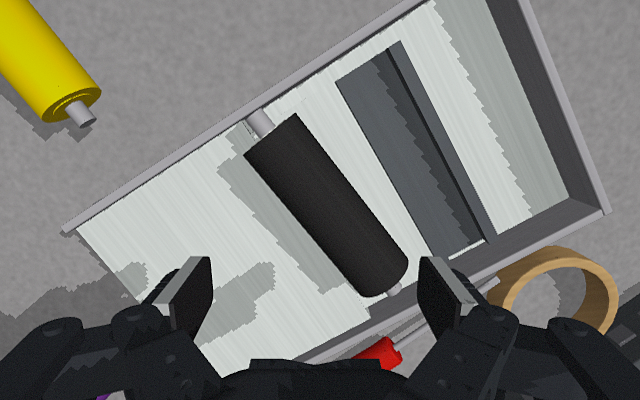

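```bash
python3 -m inch '[0,0,0,0,0,0,0,0,0,0,0,0,0,0,0,0,0,0,0,0,0,0,0,0]' | head -1
python3 - <<'E'
from h import *
where()
def cen(im):
    m=((im.max(2)<62)*255).astype(np.uint8); m[270:]=0
    n,l,s,ce=cv2.connectedComponentsWithStats(m); i=1+s[1:,4].argmax(); return s[i],ce[i]
for im in (cv2.imread("pics/wrist4.png"),cv2.imread("pics/w5.png"),read_camera("wrist")["color"]): print(cen(im))
E
```

```text
time: 10.8
t 10.8 bench mm [  2.6   9.7 286.2] yawerr 1.0095 rp [3.1416 0.    ] F bench [ 0.42 -0.14  0.11] grip 0.0852
(array([  243,   113,   165,   157, 11085], dtype=int32), array([323.15687866, 199.31312585]))
(array([  243,   113,   165,   157, 11081], dtype=int32), array([323.18689649, 199.31089252]))
(array([  243,   113,   165,   157, 11077], dtype=int32), array([323.15455448, 199.32156721]))
```

```bash
python3 -m inch '[5.3,9.7,0,0,0,0,5.3,9.7,30,0,0,0,5.3,9.7,50,0,0,0,5.3,9.7,60,0,0,0,5.3,9.7,70,0,0,0,5.3,9.7,80,0,0,0,5.3,9.7,90,0,0,0,5.3,9.7,90,0,0,0]' && python3 -c "
from h import *
where()"
python3 -m inch '[0,0,0,0,0,0.02,0,0,0,0,0,0.04,0,0,0,0,0,0.06,0,0,0,0,0,0.08,0,0,0,0,0,0.10,0,0,0,0,0,0.12,0,0,0,0,0,0.14,0,0,0,0,0,0.16,0,0,0,0,0,0.18,0,0,0,0,0,0.20,0,0,0,0,0,0.22,0,0,0,0,0,0.24,0,0,0,0,0,0.26,0,0,0,0,0,0.28,0,0,0,0,0,0.28]'
python3 - <<'E'
from h import *
where()
c=read_camera("wrist"); cv2.imwrite("pics/w6.png",c["color"])
E
```

```text
time: 11.65
position: [0.5659, 0.0174, 0.1951]
orientation: [-3.141, -0.002, 2.368]
wrist_force: [-1.1, -0.4, 0.4]
grip_width: 0.0856
finger_force: 0.0
t 11.65 bench mm [ 13.6   9.3 195.1] yawerr 1.0095 rp [-3.1406e+00 -1.5000e-03] F bench [-0.56  0.95  0.43] grip 0.0856
time: 13.15
position: [0.5662, 0.0173, 0.1962]
orientation: [-3.142, 0.0, 2.087]
wrist_force: [-0.5, -0.1, -0.0]
grip_width: 0.0854
finger_force: 0.2
t 13.15 bench mm [ 13.6   9.1 196.2] yawerr 0.7288 rp [-3.1416  0.    ] F bench [-0.16  0.47 -0.04] grip 0.0854
```

View pics/w6.png

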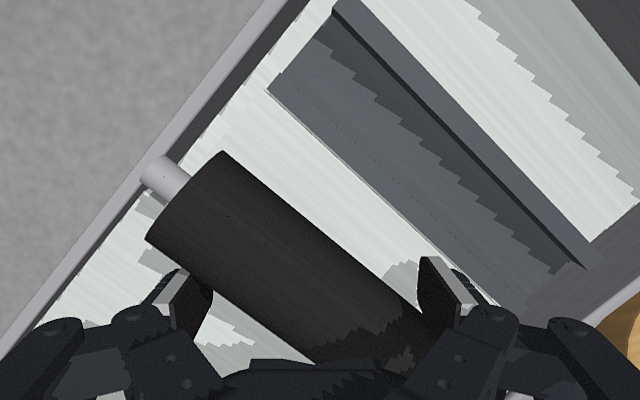

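The roller is between the fingers and touching them; its edges run (223,152)-(418,305) and (146,240)-(320,362). That was my tenth picture, so from here I measure by numbers only.

```bash
cat >> h.py <<'E'
def BB(c,uv,z):
    e=ray(c,uv,z)-O; cs,n=np.cos(yaw),np.sin(yaw); return np.c_[cs*e[:,0]+n*e[:,1],-n*e[:,0]+cs*e[:,1]]
E
python3 - <<'E'
from h import *
c=read_camera("wrist")
for nm,uv,z in(("lead",[[223,152],[418,305]],.055),("trail",[[146,240],[320,362]],.055),("lip",[[268,93],[400,214]],.029),("shaft",[[150,170],[163,180]],.05)):
    b=BB(c,uv,z); print(nm,b.round(4).tolist(),"skew",round(float(-np.arctan2((b[1]-b[0])[0],(b[1]-b[0])[1])),3))
E
```

```text
lead [[0.0349, 0.0676], [0.038, -0.0186]] skew -3.106
trail [[-0.0063, 0.0687], [-0.0039, -0.0088]] skew -3.11
lip [[0.0563, 0.0712], [0.0559, 0.0002]] skew 3.136
shaft [[0.0124, 0.0826], [0.0124, 0.0774]] skew -3.127
```

```bash
python3 -m inch '[0,0,0,0,0,0.02,0,0,0,0,0,0.04,0,0,0,0,0,0.055,0,0,0,0,0,0.055]' | head -5
python3 -m inch '[0,0,0,0,0,-0.05,0,0,0,0,0,-0.10,0,0,0,0,0,-0.14,0,0,0,0,0,-0.14,0,0,-30,0,0,-0.14,0,0,-70,0,0,-0.14,0,0,-90,0,0,-0.14,0,0,-90,0,0,-0.14]'|head -3
python3 - <<'E'
from h import *
where()
c=read_camera("wrist"); im=c["color"]; cv2.imwrite("pics/w7.png",im)
m=((im.max(2)<62)*255).astype(np.uint8); m[270:]=0
n,l,s,ce=cv2.connectedComponentsWithStats(m); i=1+s[1:,4].argmax()
r=cv2.minAreaRect(np.argwhere(l==i)[:,::-1].astype(np.float32)); print(s[i])
p=cv2.boxPoints(r); b=BB(c,p,.055); print(b.round(4).tolist(),b.mean(0))
for k in range(4):
    d=b[(k+1)%4]-b[k]; print(np.linalg.norm(d).round(3),np.arctan(-d[0]/d[1]).round(3))
E
```

```text
time: 13.65
position: [0.5662, 0.0173, 0.1962]
orientation: [-3.142, -0.0, 2.032]
wrist_force: [0.4, -0.1, -0.3]
grip_width: 0.0856
time: 14.45
position: [0.5666, 0.0173, 0.2892]
orientation: [3.137, 0.004, 2.172]
t 14.45 bench mm [ 13.7   8.6 289.2] yawerr 0.8136 rp [3.1374 0.004 ] F bench [-0.26  0.21 -0.74] grip 0.0854
[  224   121   169   149 10709]
[[-0.0021, 0.0702], [0.0369, 0.0679], [0.0324, -0.0503], [-0.0119, -0.0525]] [0.01382737 0.00883061]
0.039 1.514
0.118 -0.038
0.044 -1.522
0.123 -0.08
```

```bash
python3 -m inch '[-15,-16,0,0,0,0.14,-30,-32,0,0,0,0.28,-30,-32,0,0,0,0.42,-30,-32,0,0,0,0.56,-30,-32,0,0,0,0.70,-30,-32,0,0,0,0.814,-30,-32,0,0,0,0.814,-30,-32,30,0,0,0.814,-30,-32,60,0,0,0.814,-30,-32,80,0,0,0.814,-30,-32,93,0,0,0.814,-30,-32,93,0,0,0.814]'|head -1
python3 - <<'E'
from h import *
where()
c=read_camera("wrist"); im=c["color"]; cv2.imwrite("pics/w8.png",im)
m=((im.max(2)<62)*255).astype(np.uint8); m[255:]=0
n,l,s,ce=cv2.connectedComponentsWithStats(m); i=1+s[1:,4].argmax(); print(s[i])
# leading silhouette edge: first dark row per column
co=np.arange(s[i,0]+25,s[i,0]+s[i,2]-25); top=np.array([np.where(l[:,x]==i)[0][0] for x in co]); k=np.polyfit(co,top,1)
uv=[[co[0],np.polyval(k,co[0])],[co[-1],np.polyval(k,co[-1])]]; b=BB(c,uv,.06); d=b[1]-b[0]; print(b.round(4),"skew",np.arctan(-d[0]/d[1]),uv)
E
```

```text
time: 15.7
t 15.7 bench mm [-30.3   9.3 191.9] yawerr 0.0025 rp [-3.1401e+00 -1.0000e-04] F bench [ 0.5  -0.72  0.29] grip 0.0857
[  100     0   424   255 50219]
[[ 0.039   0.0633]
 [ 0.0305 -0.042 ]] skew -0.08067269608256272 [[np.int64(125), np.float64(102.6133903743316)], [np.int64(498), np.float64(134.70211764705886)]]
```

```bash
python3 -m inch '[0,0,-3,0,0,0,0,0,-3,0,0,0]'|head -2
python3 - <<'E'
from h import *
where()
c=read_camera("wrist"); im=c["color"]; g=im.max(2)
m=((g<62)*255).astype(np.uint8)
for x in range(120,500,40):
    col=m[:,x]>0; e=np.flatnonzero(np.diff(col.astype(int))); print(x,e.tolist()[:10])
E
```

```text
time: 15.95
position: [0.557, -0.0255, 0.1969]
t 15.95 bench mm [-30.2   9.  196.9] yawerr 0.0013 rp [3.1404e+00 1.0000e-04] F bench [ 0.12  0.26 -0.17] grip 0.0854
120 [6, 8, 16, 17, 64, 65, 121, 219, 310, 389]
160 [52, 53, 113, 230, 282, 291, 311]
200 [52, 54, 115, 232, 259, 325, 350]
240 [53, 55, 116, 234, 370]
280 [53, 55, 118, 235, 358]
320 [54, 56, 120, 237, 363]
360 [55, 56, 122, 238, 358]
400 [55, 57, 123, 240, 374]
440 [56, 57, 125, 242, 274]
480 [56, 58, 127, 243, 293]
```

```bash
python3 -m inch '[2,0,0,0,0,0,4,0,0,0,0,0,6,0,0,0,0,0,8,0,0,0,0,0,10,0,0,0,0,0,12,0,0,0,0,0,14,0,0,0,0,0,16,0,0,0,0,0,18,0,0,0,0,0,20,0,0,0,0,0,22,0,0,0,0,0,24,0,0,0,0,0,26,0,0,0,0,0,28,0,0,0,0,0,30,0,0,0,0,0,31,0,0,0,0,0,32,0,0,0,0,0]'|head -2
python3 - <<'E'
from h import *
where()
c=read_camera("wrist"); im=c["color"]; cv2.imwrite("pics/w9.png",im); g=im.max(2)
m=((g<62)*255).astype(np.uint8)
for x in range(120,500,60):
    col=m[:,x]>0; e=np.flatnonzero(np.diff(col.astype(int))); print(x,e.tolist()[:10])
E
```

```text
time: 17.7
position: [0.5635, 0.0059, 0.1962]
t 17.7 bench mm [  1.9   9.2 196.2] yawerr 0.0006 rp [-3.1415  0.    ] F bench [-0.21  0.1   0.58] grip 0.0851
120 [178, 235, 310, 389]
180 [38, 43, 147, 262, 286]
240 [39, 43, 149, 264, 370]
300 [40, 44, 152, 266, 362]
360 [41, 45, 155, 269, 358]
420 [41, 46, 157, 307, 362]
480 [42, 46, 160, 273, 293]
```

```bash
python3 -m inch '[1.5,0,0,0,0,0,3,0,0,0,0,0,4.5,0,0,0,0,0,6,0,0,0,0,0,7.5,0,0,0,0,0,9,0,0,0,0,0,10.5,0,0,0,0,0,12,0,0,0,0,0,13.5,0,0,0,0,0,15,0,0,0,0,0,16.5,0,0,0,0,0,18,0,0,0,0,0,19.5,0,0,0,0,0,21,0,0,0,0,0]'|head -2
cat > e.py <<'E'
from h import *
where()
c=read_camera("wrist"); im=c["color"]; g=im.max(2)
m=((g<62)*255).astype(np.uint8)
for x in range(120,500,60):
    col=m[:,x]>0; e=np.flatnonzero(np.diff(col.astype(int))); print(x,e.tolist()[:10])
where()
E
python3 e.py
```

```text
time: 19.15
position: [0.568, 0.0264, 0.1962]
t 19.15 bench mm [ 22.9   9.2 196.2] yawerr 0.0006 rp [-3.1416 -0.    ] F bench [-0.9  -0.29  0.5 ] grip 0.0851
120 [60, 61, 180, 181, 196, 218, 310, 389]
180 [145, 260, 286]
240 [148, 263, 370]
300 [151, 265, 362]
360 [153, 268, 358]
420 [156, 307, 362]
480 [158, 272, 293]
t 19.2 bench mm [ 23.1   9.3 196.2] yawerr 0.0008 rp [-3.1415e+00 -1.0000e-04] F bench [-0.28  0.49  0.05] grip 0.0851
```

```bash
python3 -m inch '[1,0,0,0,0,0,2,0,0,0,0,0,3,0,0,0,0,0,4,0,0,0,0,0,5,0,0,0,0,0,6,0,0,0,0,0,7,0,0,0,0,0,8,0,0,0,0,0,9,0,0,0,0,0,10,0,0,0,0,0]'|head -2
python3 e.py
```

```text
time: 20.2
position: [0.5701, 0.0362, 0.1962]
t 20.2 bench mm [ 32.9   9.2 196.2] yawerr 0.0006 rp [3.1416 0.    ] F bench [-0.71  0.71  0.08] grip 0.0854
120 [16, 17, 194, 195, 200, 201, 310, 389]
180 [120, 233, 286]
240 [120, 234, 370]
300 [121, 234, 362]
360 [122, 235, 358]
420 [122, 236, 258, 307, 362]
480 [123, 236, 293]
t 20.25 bench mm [ 33.    9.2 196.2] yawerr 0.0007 rp [-3.1416 -0.    ] F bench [-0.01 -0.54 -0.05] grip 0.0854
```

It has dropped into the trough and squared up. I'll keep advancing until the lip's resistance is felt.

```bash
python3 -m inch '[1,0,0,0,0,0,2,0,0,0,0,0,3,0,0,0,0,0,4,0,0,0,0,0,5,0,0,0,0,0,6,0,0,0,0,0,6,0,0,0,0,0]'|head -2
python3 e.py
```

```text
time: 20.95
position: [0.5713, 0.0421, 0.1962]
t 20.95 bench mm [ 38.9   9.3 196.2] yawerr 0.0008 rp [-3.1416  0.    ] F bench [-0.26  0.42 -0.12] grip 0.0856
120 [58, 59, 310, 389]
180 [121, 122, 137, 249, 286]
240 [138, 250, 370]
300 [122, 123, 139, 250, 362]
360 [123, 124, 139, 251, 358]
420 [124, 125, 140, 252, 258, 307, 362]
480 [141, 252, 293]
t 21.0 bench mm [ 38.8   9.2 196.2] yawerr 0.0007 rp [-3.1416  0.    ] F bench [0.12 0.57 0.23] grip 0.0855
```

```bash
s(){ python3 -c "
from h import *
where()"; }
for k in 1 2 3 4; do python3 -m inch '[0.5,0,0,0,0,0,1,0,0,0,0,0,1,0,0,0,0,0]'>/dev/null; s; done
```

```text
t 21.3 bench mm [ 39.8   9.2 196.2] yawerr 0.0006 rp [-3.1416  0.    ] F bench [-0.13  0.3  -0.4 ] grip 0.0852
t 21.6 bench mm [ 40.8   9.2 196.2] yawerr 0.0007 rp [-3.1416  0.    ] F bench [ 0.48 -0.14  0.01] grip 0.0852
t 21.9 bench mm [ 41.8   9.2 196.2] yawerr 0.0007 rp [-3.1416 -0.    ] F bench [0.18 0.73 0.03] grip 0.0856
t 22.2 bench mm [ 42.8   9.2 196.2] yawerr 0.0007 rp [ 3.1416 -0.    ] F bench [ 0.69 -0.42  0.39] grip 0.0854
```

```bash
cat > w.py <<'E'
from h import *
where()
E
python3 -m inch '[0.5,0,0,0,0,0,0.5,0,0,0,0,0]'>/dev/null; python3 w.py
python3 -m inch '[0.5,0,0,0,0,0,0.5,0,0,0,0,0]'>/dev/null; python3 w.py
python3 -m inch '[0.5,0,0,0,0,0,0.5,0,0,0,0,0]'>/dev/null; python3 e.py
```

```text
t 22.4 bench mm [ 43.3   9.2 196.2] yawerr 0.0006 rp [-3.1415  0.    ] F bench [-0.27 -1.01  0.59] grip 0.085
t 22.6 bench mm [ 43.8   9.2 196.2] yawerr 0.0006 rp [3.1415 0.    ] F bench [ 0.74  0.05 -0.7 ] grip 0.0858
t 22.8 bench mm [ 44.3   9.2 196.2] yawerr 0.0007 rp [3.1416 0.    ] F bench [ 0.03  0.58 -0.12] grip 0.0854
120 [6, 7, 189, 190, 310, 389]
180 [134, 135, 153, 263, 287]
240 [135, 136, 153, 264, 370]
300 [136, 137, 154, 264, 362]
360 [136, 137, 155, 265, 358]
420 [137, 138, 156, 307, 362]
480 [138, 139, 156, 266, 293]
t 22.85 bench mm [ 44.3   9.2 196.2] yawerr 0.0006 rp [3.1416 0.    ] F bench [-0.72  0.07  0.74] grip 0.0855
```

```bash
python3 -m inch '[0.5,0,0,0,0,0,0.5,0,0,0,0,0]'>/dev/null; python3 w.py
python3 -m inch '[0.5,0,0,0,0,0,0.5,0,0,0,0,0]'>/dev/null; python3 w.py
python3 -m inch '[0.5,0,0,0,0,0,0.5,0,0,0,0,0]'>/dev/null; python3 w.py
python3 -m inch '[0.5,0,0,0,0,0,0.5,0,0,0,0,0]'>/dev/null; python3 e.py
```

```text
t 23.05 bench mm [ 44.6   9.2 196.2] yawerr 0.0005 rp [-3.1415e+00  3.0000e-04] F bench [-1.79 -0.35  0.58] grip 0.0856
t 23.25 bench mm [ 45.    9.1 196.2] yawerr 0.0003 rp [3.1415e+00 5.0000e-04] F bench [-5.37  0.34  1.59] grip 0.0854
t 23.45 bench mm [ 45.2   9.1 196.3] yawerr 0.0001 rp [3.1414e+00 9.0000e-04] F bench [-7.23 -0.91  1.27] grip 0.0855
t 23.65 bench mm [ 45.5   9.  196.4] yawerr -0.0001 rp [3.1413e+00 1.3000e-03] F bench [-9.2   0.87  1.66] grip 0.0854
120 [5, 6, 41, 42, 310, 389]
180 [156, 266, 286]
240 [137, 138, 156, 266, 370]
300 [138, 139, 156, 266, 362]
360 [157, 267, 358]
420 [139, 140, 157, 307, 362]
480 [140, 141, 157, 267, 293]
t 23.7 bench mm [ 45.5   9.  196.4] yawerr -0.0001 rp [3.1413e+00 1.3000e-03] F bench [-8.59  0.6   2.15] grip 0.0853
```

The far lip stopped it firmly at about 9 N. I'll back off and rise.

```bash
python3 -m inch '[-1,0,0,0,0,0,-3,0,0,0,0,0,-7,0,0,0,0,0,-15,0,0,0,0,0,-20,0,0,0,0,0,-20,0,0,0,0,0,-20,0,0,0,0,0,-20,0,0,0,0,0,-20,0,0,0,0,0]'|head -2; python3 e.py
python3 -m inch '[0,0,-30,0,0,0,0,0,-60,0,0,0,0,0,-90,0,0,0,0,0,-90,0,0,0,0,0,-90,0,0,0]'|head -2
python3 - <<'E'
from h import *
where()
c=read_camera("wrist"); im=c["color"]; cv2.imwrite("pics/w10.png",im); g=im.max(2)
m=((g<45)*255).astype(np.uint8); m[255:]=0
n,l,s,ce=cv2.connectedComponentsWithStats(m); i=1+s[1:,4].argmax(); print(s[i],ce[i],BB(c,[ce[i]],.0435))
x,y,w,h=s[i,:4]; print(BB(c,[[x,y+h/2],[x+w,y+h/2],[x+w/2,y],[x+w/2,y+h]],.0435).round(4))
for X in range(180,480,60):
    e=np.flatnonzero(np.diff((g[:,X]<62).astype(int))); print(X,e[:10].tolist())
E
```

```text
time: 24.6
position: [0.5687, 0.0299, 0.1962]
t 24.6 bench mm [ 26.4   9.2 196.2] yawerr 0.0008 rp [ 3.1416 -0.    ] F bench [-0.34 -0.38  0.06] grip 0.0851
120 [310, 390]
180 [101, 216, 286]
240 [101, 216, 370]
300 [102, 217, 362]
360 [102, 218, 358]
420 [103, 218, 258, 307, 362]
480 [104, 219, 293]
t 24.65 bench mm [ 26.4   9.2 196.2] yawerr 0.0008 rp [-3.1416 -0.    ] F bench [-0.26  1.04 -0.03] grip 0.0854
time: 25.15
position: [0.5686, 0.0299, 0.2863]
t 25.15 bench mm [ 26.4   9.3 286.3] yawerr 0.0008 rp [ 3.141 -0.   ] F bench [-0.32 -0.53 -1.2 ] grip 0.0853
[  211   102   215    68 11659] [316.63110044 137.62355262] [[0.075217   0.00871243]]
[[ 0.0761  0.0723]
 [ 0.0763 -0.0572]
 [ 0.0959  0.0077]
 [ 0.0554  0.0075]]
180 [286]
240 [101, 168, 370]
300 [101, 168, 361]
360 [102, 169, 358]
420 [106, 159, 258, 307, 362]
```

```bash
python3 -m inch '[20,1,0,0,0,0,40,1,0,0,0,0,49,1,0,0,0,0,49,1,20,0,0,0,49,1,35,0,0,0,49,1,45,0,0,0,49,1,45,0,0,0]'>/dev/null; python3 w.py
python3 -m inch '[0,0,1,0,0,0,0,0,2,0,0,0,0,0,3,0,0,0,0,0,4,0,0,0,0,0,4,0,0,0]'>/dev/null; python3 w.py
python3 -m inch '[0,0,1,0,0,0,0,0,2,0,0,0,0,0,3,0,0,0,0,0,4,0,0,0,0,0,4,0,0,0]'>/dev/null; python3 w.py
python3 -m inch '[0,0,1,0,0,0,0,0,2,0,0,0,0,0,3,0,0,0,0,0,4,0,0,0,0,0,4,0,0,0]'>/dev/null; python3 w.py
```

```text
t 25.9 bench mm [ 75.    8.5 239.5] yawerr 0.0004 rp [-3.1383e+00  6.0000e-04] F bench [ 0.3  -0.33  0.02] grip 0.0857
t 26.4 bench mm [ 75.3   8.3 237.3] yawerr 0.0006 rp [ 3.1415 -0.    ] F bench [ 0.1  -0.84  0.33] grip 0.0852
t 26.9 bench mm [ 75.3   8.3 233. ] yawerr 0.0007 rp [-3.1414e+00  1.0000e-04] F bench [-0.25  0.18  0.44] grip 0.0855
t 27.4 bench mm [ 75.3   8.3 229.1] yawerr 0.0006 rp [-3.1414  0.    ] F bench [ 0.02 -0.49 -0.21] grip 0.0851
```

```bash
python3 -m inch '[0,0,1,0,0,0,0,0,2,0,0,0,0,0,2,0,0,0]'>/dev/null; python3 w.py
python3 -m inch '[0,0,1,0,0,0,0,0,2,0,0,0,0,0,2,0,0,0]'>/dev/null; python3 w.py
python3 -m inch '[0,0,1,0,0,0,0,0,2,0,0,0,0,0,2,0,0,0]'>/dev/null; python3 w.py
python3 -m inch '[0,0,1,0,0,0,0,0,1,0,0,0]'>/dev/null; python3 w.py
```

```text
t 27.7 bench mm [ 75.3   8.3 227. ] yawerr 0.0006 rp [-3.1413e+00  1.0000e-04] F bench [-0.36  0.57  0.1 ] grip 0.0854
t 28.0 bench mm [ 75.3   8.2 225.3] yawerr 0.0007 rp [ 3.1415 -0.    ] F bench [ 0.53 -0.14  0.04] grip 0.0856
t 28.3 bench mm [ 75.3   8.2 223.3] yawerr 0.0006 rp [ 3.1413e+00 -1.0000e-04] F bench [-0.12  1.04  3.47] grip 0.0851
t 28.5 bench mm [ 75.3   8.2 222.3] yawerr 0.0006 rp [ 3.1413 -0.    ] F bench [0.4  1.11 5.41] grip 0.0855
```

```bash
python3 -m inch '[0,0,1,0,0,0,0,0,1,0,0,0]'>/dev/null; python3 w.py
python3 -m inch '[0,0,1,0,0,0,0,0,1,0,0,0]'>/dev/null; python3 w.py
```

```text
t 28.7 bench mm [ 75.3   8.2 221.4] yawerr 0.0006 rp [ 3.1413e+00 -1.0000e-04] F bench [0.2  1.07 6.16] grip 0.0855
t 28.9 bench mm [ 75.3   8.2 220.5] yawerr 0.0006 rp [ 3.1412e+00 -1.0000e-04] F bench [-0.25  1.69  7.23] grip 0.0856
```

```bash
python3 -m inch '[0,0,1,0,0,0,0,0,1,0,0,0]'>/dev/null; python3 w.py
python3 -m inch '[0,0,0.7,0,0,0,0,0,0.7,0,0,0,0,0,0.7,0,0,0]'>/dev/null; python3 w.py; python3 e.py
```

```text
t 29.1 bench mm [ 75.3   8.2 219.5] yawerr 0.0006 rp [ 3.1412e+00 -1.0000e-04] F bench [-0.12  1.52  6.59] grip 0.0854
t 29.4 bench mm [ 75.3   8.2 219. ] yawerr 0.0006 rp [ 3.1412e+00 -1.0000e-04] F bench [-0.17  2.24  8.56] grip 0.0851
t 29.4 bench mm [ 75.3   8.2 219. ] yawerr 0.0006 rp [ 3.1412e+00 -1.0000e-04] F bench [-0.17  2.24  8.56] grip 0.0851
120 [310, 389]
180 [226, 267, 286]
240 [190, 191, 211, 297, 370]
300 [190, 191, 211, 297, 362]
360 [191, 192, 212, 298, 358]
420 [212, 307, 362]
480 [195, 196, 292]
t 29.45 bench mm [ 75.3   8.2 219. ] yawerr 0.0006 rp [ 3.1411e+00 -1.0000e-04] F bench [-0.09  1.83  7.79] grip 0.0852
```

```bash
python3 -m inch '[0,0,0.5,0,0,0,0,0,1,0,0,0,0,0,1,0,0,0,0,0,1,0,0,0]'>/dev/null; python3 w.py
python3 -m inch '[0,0,-1,0,0,0,0,0,-2,0,0,0,0,0,-4,0,0,0,0,0,-6,0,0,0,0,0,-8,0,0,0,0,0,-10,0,0,0,0,0,-15,0,0,0,0,0,-30,0,0,0,0,0,-60,0,0,0,0,0,-80,0,0,0,0,0,-80,0,0,0,-50,0,-80,0,0,0,-50,0,-80,0,0,0]'>/dev/null
python3 - <<'E'
from h import *
where()
c=read_camera("wrist"); im=c["color"]; g=im.max(2)
m=((g<45)*255).astype(np.uint8); m[255:]=0
n,l,s,ce=cv2.connectedComponentsWithStats(m); i=1+s[1:,4].argmax(); print(s[i],BB(c,[ce[i]],.0435))
x,y,w,h=s[i,:4]; print(BB(c,[[x,y+h/2],[x+w,y+h/2],[x+w/2,y],[x+w/2,y+h]],.0435).round(4))
for X in range(240,420,60):
    e=np.flatnonzero(np.diff((g[:,X]<62).astype(int))); print(X,e[:10].tolist())
where()
E
```

```text
t 29.85 bench mm [ 75.3   8.2 218.1] yawerr 0.0007 rp [ 3.1411e+00 -1.0000e-04] F bench [0.23 3.08 8.92] grip 0.0854
t 31.15 bench mm [ 21.8   8.1 296.6] yawerr -0.0026 rp [-3.14e+00  1.20e-03] F bench [0.66 0.07 0.24] grip 0.0854
[  214    94   203    66 11340] [[0.07566293 0.00864906]]
[[ 0.076   0.0722]
 [ 0.0758 -0.0551]
 [ 0.0957  0.0085]
 [ 0.0551  0.0086]]
240 [92, 157, 370]
300 [93, 158, 361]
360 [93, 158, 358]
t 31.2 bench mm [ 23.4   8.2 296.6] yawerr -0.0023 rp [-3.1401e+00  3.0000e-04] F bench [ 0.24  1.25 -0.18] grip 0.0853
```

```bash
python3 -m inch '[0,0,0,0,0,0,0,0,0,0,0,0,0,0,0,0,0,0,0,0,0,0,0,0,0,0,0,0,0,0]'|head -1; python3 -c "
from cell import ctrl
print(ctrl.close_job())"
```

```text
time: 31.7
the job is handed in; nothing more can be done
None
```

The job is handed in, with no verdict shown: the roller was stopped by the far lip at about 9 N, pressed down an estimated 7 of 9 mm at about 9 N, and left in the saddle near bench x = 76 mm. The saddle's return was not measured directly, and one advance ran as a four-pass shell loop rather than as separately typed rows.

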